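# Find the full tool case by weight and hang it up

## Task

Three black tool cases look alike, but only one still holds its full set, and it is the heaviest of the three. Feel their weight by the handles to find it, and hang that case by its handle on both prongs of the bench-top hanger; the other two must end up standing upright on the bench where they were. Keep the cases upright all the time and leave everything else on the bench where it is.

Things in the scene. Friction and masses are not known exactly. Their poses are not given: they have to be found in the camera images.
- case_a: closed black hard tool case with a grey handle, one of three that look alike, standing upright: 56 mm thick (its x), 150 mm long (its y), 90 mm tall, 155 mm with the rigid handle on top. Origin: centre of its underside, z up. Its contents cannot be seen; case weights with contents run from 0.2 to 0.75 kg and any two differ by 0.15 kg or more. Starts standing on the bench.
- case_a_bar (a point): centre of the handle's grip bar of case_a, 145 mm above the underside; the bar runs along the case's y, is 12 mm thick (x) and 20 mm tall, with 116 mm free length between its two legs and a 45 mm high opening between the bar and the top of the case.
- case_b: closed black hard tool case with a grey handle, one of three that look alike, standing upright: 56 mm thick (its x), 150 mm long (its y), 90 mm tall, 155 mm with the rigid handle on top. Origin: centre of its underside, z up. Its contents cannot be seen; case weights with contents run from 0.2 to 0.75 kg and any two differ by 0.15 kg or more. Starts standing on the bench.
- case_b_bar (a point): centre of the handle's grip bar of case_b, 145 mm above the underside; the bar runs along the case's y, is 12 mm thick (x) and 20 mm tall, with 116 mm free length between its two legs and a 45 mm high opening between the bar and the top of the case.
- case_c: closed black hard tool case with a grey handle, one of three that look alike, standing upright: 56 mm thick (its x), 150 mm long (its y), 90 mm tall, 155 mm with the rigid handle on top. Origin: centre of its underside, z up. Its contents cannot be seen; case weights with contents run from 0.2 to 0.75 kg and any two differ by 0.15 kg or more. Starts standing on the bench.
- case_c_bar (a point): centre of the handle's grip bar of case_c, 145 mm above the underside; the bar runs along the case's y, is 12 mm thick (x) and 20 mm tall, with 116 mm free length between its two legs and a 45 mm high opening between the bar and the top of the case.
- hanger: fixed bench-top hanger: two 10 mm steel rods rise from a 12 mm plywood base at x = +65, y = +-40 mm and bend into two level prongs running to its -x (roughly to the robot), with upturned tips at x = -45 mm. Tops: prongs 200 mm, tips 217 mm above the bench. Nothing stands above or between the prongs. Origin: on the bench below the middle of the prongs, z up.
- hanger_seat (a point): point midway between the two prongs, level with their tops (200 mm up), where the underside of a hung handle bar comes to rest, bar parallel to the hanger's y; anywhere along the prongs behind the tips will do.
- sander: orange sander, 124 mm round, 112 mm tall; a bystander, origin at its underside or middle
- spray: steel spray can, 52 mm round, 150 mm tall; a bystander, origin at its underside or middle
- tape: grey tape measure, 50 x 60 x 45 mm; a bystander, origin at its underside or middle
- offcut: wood offcut, 120 x 40 x 20 mm; a bystander, origin at its underside or middle
- driver: screwdriver lying down; a bystander, origin at its underside or middle
- jar: small glass jar with lid, 60 mm round, 70 mm tall; a bystander, origin at its underside or middle

How it is judged:
By the outcome, as a careful person would: the job done as asked, in the order asked, and still so for the second after the job is handed in, with the robot touching nothing.
It also fails if it takes over 72 s, if anything falls off the work surface, if the arm or the gripper's body presses on something with over 40 N, if the wrist force passes 120 N, or if a joint passes its speed limit or range.

## Robot

A 6-joint arm with a two-finger parallel gripper is mounted at the origin on the work surface. World frame = base frame: x ahead of the robot, y to its left, z up, the work surface at z = 0. Lengths are in m, angles in degrees, forces in N, time in s.
With the tool pointing down it reaches from about 0.35 to 0.925 m from the base axis. Payload 6.4 kg.
Tool frame: the origin (TCP) lies between the finger pads; the fingertips stand 11 mm ahead of it and the grasp point (between the pads) lies 8 mm behind it; z points along the fingers, y is the line along which they close (so a half turn about z gives the same grasp; the last joint's range is limited). The gripper opens to 94 mm and grips with 3 to 60 N. Pads are 16 mm wide; open, the fingers measure 119 mm over their backs; the gripper's body (75 mm by 177 mm) begins 78 mm behind the grasp point.
Start: joints at [-80.22, 14.043, 89.255, -0, 76.702, -9.975], TCP at [0.22, -0.612, 0.216] pointing down, gripper open.
Joint ranges: [-179.41, 179.41], [-58.25, 129.5], [7.25, 145.43], [-54.29, 234.29], [11.92, 165.04], [-157.13, 157.13]. Speed limits (degrees/s): [147.25, 147.25, 180, 180, 180, 180].

## Interface

Orientations are given as a 3x3 rotation matrix whose columns are the frame's x, y, z axes.
In Python, from rig import monitor, optics, ticket, models gives the robot as it stands. The module is installed in compiled form; this text tells all that it offers.
- The arm moves only by the tool play_rows, never from a script. Its arguments are lists of equal length, an entry for each row: "travel": the shift along the tool's x, y, z normalised to -1 to 1, where 1 is 0.025 m, a list of three; "delta_rot": the turn, a rotation vector about the tool's x, y, z normalised to -1 to 1, where 1 is 6 degrees, a list of three. A call has exactly 5 rows; each row shifts and turns the commanded pose from where the row before left it, along the tool's axes as they then stand; what a row does not reach is not made up. A row lasts 1/12 s, in which the tool goes at most 41.7 mm and 7.16 degrees, less where a joint would pass 70% of its speed; a pose out of reach is approached as far as the arm can. A call with a number of a shift or a turn outside -1 to 1 is refused whole. A call with a gripper value outside its range is refused whole. "fingers" is the opening, from 0 (shut) to 1 (fully open), set as the call begins (left out, the last holds). The fingers move at their own pace and stop on an object; "squeeze" is the grip in N (left out, the last holds). Time passes only in rows, so rows that do not move let the fingers close, or fill a call up. It gives the time, the measured TCP pose, the force, the opening and the grip force at its end, in the units of the state.
- monitor.state(): the state, without advancing time (a new reading comes with each control period).
- optics.read_camera(name): name is "scene" or "side" or "wrist"; returns the picture (480x640x3 uint8, blue, green, red); there is no depth.
- optics.camera_model(name): a dict with "K" (3x3 intrinsics, pixels), "R" (3x3) and "t" (3): a world point X has camera coordinates R X + t; the wrist camera has in their place "mount" (4x4, takes a point from camera to tool coordinates, whose origin is the TCP and whose axes are the flange's). Camera axes: x right, y down, z forward; pixel columns grow to the right and rows downward; lengths in m; the calibration is good to about 2 mm. The wrist camera is an equidistant fisheye: a pixel r from the principal point sees the ray r / f radians off the axis. A picture is of the moment at which its call begins: read the wrist's pose just before it. camera_model takes no time and is no camera call.
- ticket.sign_off(): hands the job in; it is judged then, once.
Trained networks look in the newest picture that a camera, given by its name, has taken for a name from the list of things; names that differ only in an ending like _2 or _b are one class to them, and where a whole thing is asked for, a point or a joint stands for the part that bears it (a point fixed in the world has none). Each returns a list of dicts, best first, with "confidence" (0 to 1); they miss things now and then, are a little off and sometimes report something else, mostly with a low value. They report only what shows in the picture. A call takes as long as a camera call.
- models.spot_in(name, camera): "xy" ([column, row] in pixels, amid what is visible of it).
- models.masks_of(name, camera): "pixels" (480x640 bool, what is visible of it) and "xy" ([column, row] in pixels, amid what is visible of it).
- models.mark_of(name, camera): "xy" ([column, row] in pixels: a listed point, or the origin of a listed thing).
The state is a dict: "clock": time; "qpos": joint angles; "joint_vel": joint speeds; "effort": joint torques, N m; "ee_pos": TCP position; "orientation": TCP orientation; "force": force on the tool from outside, world axes, zero at the start; "wrist_torque": the same for the moment, N m; "width": opening from 0.0 (shut) to 1.0 (fully open); "finger_force": force on a finger pad.
Only numpy, scipy, OpenCV 4.12 (cv2) and the standard library are available. Lean on these libraries where they do the work, as an engineer would, in place of code of your own. Each camera call takes 0.05 s, during which the arm holds its last target. There are 200 camera calls.

## Working session

There is one attempt and no reset: what is moved stays moved. The work goes in short steps, Python scripts to look and compute and a tool call to move; the robot and the scene stay as the last step left them, time stands still between calls to the robot, and variables do not carry over. Pictures are saved under pics/ and viewed, at most 10 in all, crops included, and the job is handed in when it is done.

Besides the shell and the picture viewer there is one more tool, called after "Emit:" as a command line: name --argument value ..., lists and objects as JSON in quotes. play_rows: Moves the arm, as the interface text tells. Its arguments: {"type":"object","properties":{"travel":{"type":"array","items":{"type":"array","items":{"type":"number"}}},"delta_rot":{"type":"array","items":{"type":"array","items":{"type":"number"}}},"fingers":{"type":"number"},"squeeze":{"type":"number"}},"required":["travel","delta_rot"]}

```bash
mkdir -p pics
python3 - <<'E'
from rig import monitor, optics, models
import cv2,numpy as np
s=monitor.state();print(s)
a=optics.read_camera("scene");b=optics.read_camera("side")
cv2.imwrite("pics/scene.png",a);cv2.imwrite("pics/side.png",b)
for c in("scene","side"):
  m=optics.camera_model(c);print(c,m)
  for n in("case_a_bar","case_a","hanger_seat","hanger"):
    print(n,[(round(d["confidence"],2),np.round(d["xy"],1).tolist()) for d in models.mark_of(n,c)])
m=optics.camera_model("wrist");print(m)
E
```

```text
{'clock': 0.0, 'qpos': array([-8.02173541e+01,  1.40847192e+01,  8.93238891e+01, -2.11993599e-03,
        7.67025606e+01, -9.97602937e+00]), 'joint_vel': array([-0.03735173, -0.11164907, -0.0633535 ,  0.00276686, -0.03236837,
       -0.01204655]), 'effort': array([ 3.40841601e-03, -4.15824723e+01, -3.14600623e+01,  6.86451886e-02,
        3.33164795e-02, -1.29794903e-04]), 'ee_pos': array([ 0.21962534, -0.61115247,  0.21534824]), 'orientation': array([[ 9.41122006e-01,  3.38066912e-01, -3.65156075e-04],
       [ 3.38066975e-01, -9.41120124e-01,  1.90593061e-03],
       [ 3.00676345e-04, -1.91716045e-03, -9.99998117e-01]]), 'force': array([-0.4649153 ,  0.12088212,  0.11939214]), 'wrist_torque': array([0.01915048, 0.03810166, 0.04523377]), 'finger_force': 0.0, 'width': 1.0054759312432502}
scene {'K': array([[485.85964261,   0.        , 320.04090237],
       [  0.        , 485.85964261, 238.28573562],
       [  0.        ,   0.        ,   1.        ]]), 'R': array([[ 0.51557108,  0.85678112, -0.01061001],
       [ 0.71948874, -0.43961303, -0.5376582 ],
       [-0.46531969,  0.26956724,
[... 712 characters left out ...]
 (0.45, [345.1, 147.4])]
hanger_seat [(0.61, [346.9, 142.7]), (0.45, [294.6, 237.2])]
hanger [(0.74, [353.7, 252.4]), (0.7, [298.0, 238.7]), (0.68, [344.7, 204.7]), (0.22, [304.8, 411.5])]
{'K': array([[371.64829954,   0.        , 322.63219935],
       [  0.        , 371.64829954, 240.15212946],
       [  0.        ,   0.        ,   1.        ]]), 'mount': array([[-7.13288074e-04, -9.62657935e-01, -2.70719765e-01,
         7.87081577e-02],
       [ 9.99999724e-01, -6.30129173e-04, -3.94093978e-04,
         1.90958845e-04],
       [ 2.08789274e-04, -2.70719971e-01,  9.62658119e-01,
        -1.69263605e-01],
       [ 0.00000000e+00,  0.00000000e+00,  0.00000000e+00,
         1.00000000e+00]])}
```

View pics/scene.png

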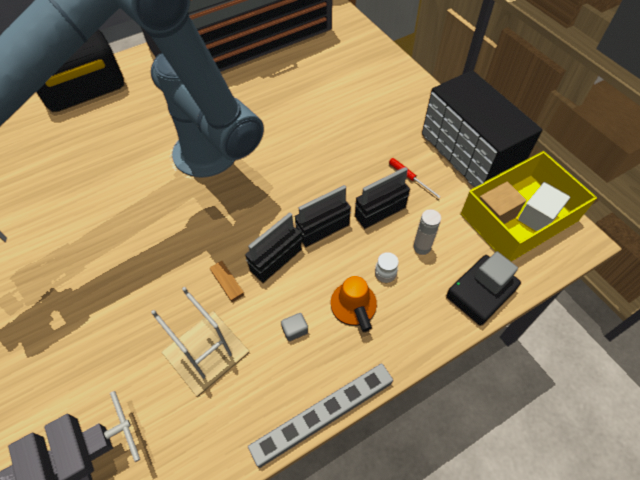

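View pics/side.png

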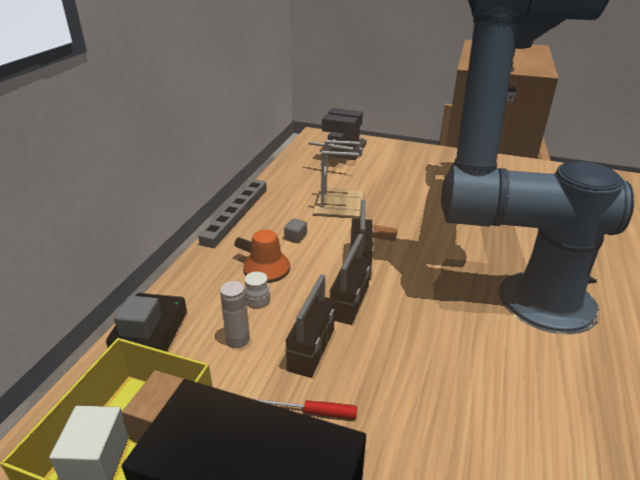

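The scene picture shows three cases with handle bars near (272,235), (322,208) and (383,182), and the hanger with prong tips near (156,314) and (186,292). I'll zoom in for the bar ends.

Run:
```python
import cv2
a=cv2.imread("pics/scene.png")
cv2.imwrite("pics/z1.png",cv2.resize(a[160:290,235:425],None,fx=4.2,fy=4.2,interpolation=cv2.INTER_CUBIC))
cv2.imwrite("pics/z2.png",cv2.resize(a[280:400,145:255],None,fx=5,fy=5,interpolation=cv2.INTER_CUBIC))
```

```text
(no output)
```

View pics/z1.png

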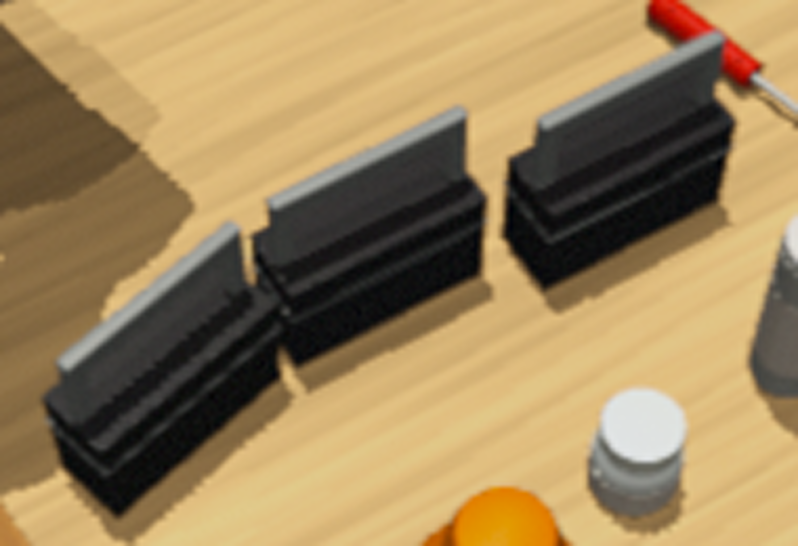

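View pics/z2.png

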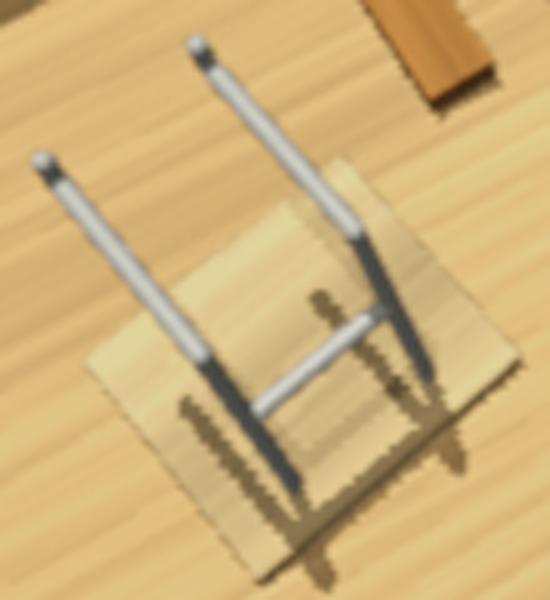

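Zoom 1 gives bar-top ends at crop pixels (62,362)-(237,230), (271,205)-(463,113) and (543,124)-(720,39). Zoom 2 shows prong tips at (43,160) and (198,45), with bends at (208,357) and (362,235).

```bash
cat > h.py <<'E'
from rig import monitor, optics, models
import numpy as np
def bp(p,z,c="scene"):
    m=optics.camera_model(c);R,t=m["R"],m["t"]
    d=R.T@np.linalg.solve(m["K"],[*p,1]);o=-R.T@t
    return (o+d*(z-o[2])/d[2])
def proj(X,c):
    m=optics.camera_model(c);q=m["K"]@(m["R"]@np.array(X)+m["t"]);return q[:2]/q[2]
E
python3 - <<'E'
from h import *
f=lambda p:(p[0]/4.2+235-.4,p[1]/4.2+160-.4)
g=lambda p:(p[0]/5+145-.4,p[1]/5+280-.4)
for a,b in (((62,362),(237,230)),((271,205),(463,113)),((543,124),(720,39))):
    A=bp(f(a),.155);B=bp(f(b),.155);d=A-B
    c=(A+B)/2
    print("bar",c.round(3),A.round(3),B.round(3),"len",np.linalg.norm(d).round(3),"yaw of +y",np.degrees(np.arctan2(-d[0],d[1])).round(1), "side px",proj([c[0],c[1],.145],"side").round(0))
T=[bp(g(p),.215) for p in((43,160),(198,45))]
E=[bp(g(p),.2) for p in((208,357),(362,235))]
for P in T+E: print(P.round(3))
d=(E[0]+E[1]-T[0]-T[1])/2;print("hanger x yaw",np.degrees(np.arctan2(d[1],d[0])),d, "y-gap",T[0]-T[1], E[0]-E[1])
E
```

```text
bar [0.478 0.006 0.155] [ 0.493 -0.061  0.155] [0.464 0.073 0.155] len 0.137 yaw of +y -167.7 side px [361. 216.]
bar [0.459 0.17  0.155] [0.458 0.1   0.155] [0.459 0.24  0.155] len 0.14 yaw of +y 179.6 side px [350. 253.]
bar [0.494 0.347 0.155] [0.493 0.278 0.155] [0.495 0.415 0.155] len 0.137 yaw of +y 179.2 side px [309. 298.]
[ 0.571 -0.321  0.215]
[ 0.555 -0.243  0.215]
[ 0.683 -0.296  0.2  ]
[ 0.667 -0.218  0.2  ]
hanger x yaw 12.741149220092707 [ 0.11171318  0.02525997 -0.015     ] y-gap [ 0.01661656 -0.07813953  0.        ] [ 0.01604275 -0.07729691  0.        ]
```

Emit:
play_rows --travel '[[0,0,0],[0,0,0],[0,0,0],[0,0,0],[0,0,0]]' --delta_rot '[[0,0,-1],[0,0,-1],[0,0,-1],[0,0,-1],[0,0,-1]]' --fingers 1

```text
clock: 0.92
ee_pos: [0.2197, -0.6118, 0.2165]
orientation: [[0.642, 0.767, 0.0], [0.767, -0.642, -0.0], [-0.0, 0.0, -1.0]]
force: [-0.4, -0.0, 0.7]
width: 0.998
finger_force: 0.0
```

Emit:
play_rows --travel '[[0,0,0],[0,0,0],[0,0,0],[0,0,0],[0,0,0]]' --delta_rot '[[0,0,-1],[0,0,-1],[0,0,-1],[0,0,-1],[0,0,-1]]'

```text
clock: 1.33
ee_pos: [0.2197, -0.6118, 0.2165]
orientation: [[0.173, 0.985, 0.0], [0.985, -0.173, -0.0], [-0.0, 0.0, -1.0]]
force: [0.5, 0.5, 0.5]
width: 0.999
finger_force: 0.0
```

Emit:
play_rows --travel '[[0,0,0],[0,0,0],[0,0,0],[0,0,0],[0,0,0]]' --delta_rot '[[0,0,-1],[0,0,-1],[0,0,-1],[0,0,-0.74],[0,0,0]]'

```text
clock: 1.75
ee_pos: [0.2197, -0.6118, 0.2165]
orientation: [[-0.212, 0.977, 0.0], [0.977, 0.212, -0.0], [-0.0, -0.0, -1.0]]
force: [-0.7, -0.9, -0.3]
width: 1.001
finger_force: 0.0
```

Emit:
play_rows --travel '[[1,0.7,0],[1,0.7,0],[1,0.7,0],[1,0.7,0],[1,0.7,0]]' --delta_rot '[[0,0,0],[0,0,0],[0,0,0],[0,0,0],[0,0,0]]'

```text
clock: 2.17
ee_pos: [0.2792, -0.4698, 0.2164]
orientation: [[-0.209, 0.978, 0.0], [0.978, 0.209, -0.0], [-0.0, 0.0, -1.0]]
force: [1.0, 0.1, 0.1]
width: 0.997
finger_force: 0.0
```

Emit:
play_rows --travel '[[1,0.7,0],[1,0.7,0],[1,0.7,0],[1,0.7,0],[1,0.7,0]]' --delta_rot '[[0,0,0],[0,0,0],[0,0,0],[0,0,0],[0,0,0]]'

```text
clock: 2.58
ee_pos: [0.3383, -0.3291, 0.2167]
orientation: [[-0.209, 0.978, 0.0], [0.978, 0.209, -0.0], [-0.0, 0.0, -1.0]]
force: [0.9, 0.3, 0.0]
width: 1.001
finger_force: 0.0
```

Emit:
play_rows --travel '[[1,0.7,0],[1,0.7,0],[1,0.7,0],[1,0.7,0],[1,0.7,0]]' --delta_rot '[[0,0,0],[0,0,0],[0,0,0],[0,0,0],[0,0,0]]'

```text
clock: 3.0
ee_pos: [0.3974, -0.1884, 0.2168]
orientation: [[-0.209, 0.978, 0.001], [0.978, 0.209, -0.001], [-0.001, 0.001, -1.0]]
force: [-0.0, 0.3, -0.2]
width: 1.002
finger_force: 0.0
```

Emit:
play_rows --travel '[[1,0.7,0],[1,0.7,0],[1,0.7,0],[0.7,0.5,0],[0,0,0]]' --delta_rot '[[0,0,0],[0,0,0],[0,0,0],[0,0,0],[0,0,0]]'

```text
clock: 3.42
ee_pos: [0.4418, -0.0828, 0.2166]
orientation: [[-0.214, 0.977, 0.001], [0.977, 0.214, 0.001], [0.001, 0.001, -1.0]]
force: [0.2, -1.1, 0.8]
width: 0.999
finger_force: 0.0
```

```bash
cat >> h.py <<'E'
def wbp(p,z,s=None):
    s=s or monitor.state();m=optics.camera_model("wrist");K=m["K"]
    v=np.array([(p[0]-K[0,2])/K[0,0],(p[1]-K[1,2])/K[1,1]]);r=np.linalg.norm(v)
    d=np.array([*(v/r*np.sin(r)),np.cos(r)]);M=m["mount"];R=s["orientation"]
    d=R@M[:3,:3]@d;o=R@M[:3,3]+s["ee_pos"]
    return o+d*(z-o[2])/d[2]
def wproj(X,s=None):
    s=s or monitor.state();m=optics.camera_model("wrist");K=m["K"];M=m["mount"]
    t=s["orientation"].T@(np.array(X)-s["ee_pos"]);q=M[:3,:3].T@(t-M[:3,3])
    th=np.arctan2(np.hypot(q[0],q[1]),q[2]);u=q[:2]/np.hypot(q[0],q[1])*th
    return np.array([K[0,0]*u[0]+K[0,2],K[1,1]*u[1]+K[1,2]])
E
python3 - <<'E'
from h import *
import cv2
s=monitor.state();a=optics.read_camera("wrist")
for P in([.478,.006,.155],[.493,-.061,.155],[.464,.073,.155],[.459,.17,.155],[.494,.347,.155]):
  q=wproj(P,s);print(P,q.round(1));cv2.circle(a,tuple(int(round(x)) for x in q),3,(0,0,255),1)
cv2.imwrite("pics/w1.png",a);print(s["ee_pos"])
for d in models.mark_of("case_a_bar","wrist"):print(d,wbp(d["xy"],.145,s).round(4))
E
```

```text
[0.478, 0.006, 0.155] [409.6 139.5]
[0.493, -0.061, 0.155] [405.7 245. ]
[0.464, 0.073, 0.155] [410.4  34.3]
[0.459, 0.17, 0.155] [426.4 -84.4]
[0.494, 0.347, 0.155] [ 486.1 -196.2]
[ 0.44183636 -0.08283579  0.21664615]
```

View pics/w1.png

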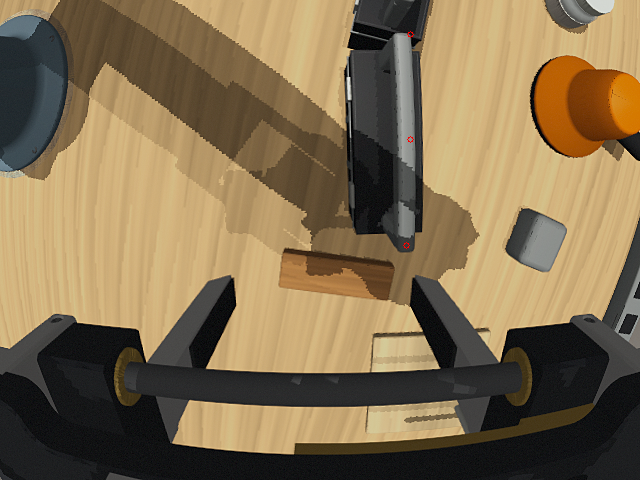

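The wrist picture shows case 1's bar from (402,36) to (405,247). My predicted marks land on it, off by a few pixels to the right.

Run:
```python
from h import *
import cv2
s=monitor.state();a=cv2.cvtColor(cv2.imread("pics/w1.png"),cv2.COLOR_BGR2GRAY)
for r in(60,100,150,180,210,230):print(r,a[r,388:426].tolist())
P=[wbp(p,.155,s) for p in((402,38),(404.5,140),(404,246))]
for p in P:print(p.round(4))
```

```text
60 [43, 50, 56, 57, 58, 58, 77, 114, 132, 148, 138, 172, 169, 166, 164, 160, 156, 155, 150, 146, 145, 140, 129, 110, 74, 48, 53, 49, 59, 77, 57, 32, 175, 175, 167, 164, 163, 162]
100 [49, 50, 46, 51, 57, 57, 62, 61, 88, 120, 135, 144, 158, 169, 166, 161, 159, 156, 153, 149, 147, 146, 144, 138, 127, 103, 45, 52, 53, 52, 63, 68, 46, 92, 160, 179, 177, 178]
150 [31, 43, 46, 47, 48, 52, 58, 58, 60, 63, 63, 135, 137, 150, 165, 163, 159, 155, 152, 152, 147, 146, 146, 146, 132, 125, 118, 70, 45, 51, 47, 50, 54, 46, 68, 171, 183, 174]
180 [14, 18, 21, 17, 8, 36, 44, 42, 40, 43, 59, 67, 74, 78, 77, 90, 85, 86, 85, 84, 84, 83, 83, 83, 84, 79, 79, 46, 20, 24, 24, 27, 24, 17, 59, 171, 193, 187]
210 [29, 43, 42, 40, 38, 43, 53, 55, 60, 60, 91, 112, 119, 124, 136, 137, 134, 131, 130, 130, 126, 108, 92, 64, 46, 54, 52, 43, 50, 51, 39, 48, 24, 19, 39, 119, 114, 114]
230 [42, 57, 58, 60, 56, 53, 53, 55, 57, 65, 94, 110, 120, 127, 135, 136, 133, 131, 130, 130, 125, 123, 123, 124, 112, 104, 87, 25, 19, 20, 19, 20, 19, 7, 109, 124, 120, 118]
[0.4588 0.0662 0.155 ]
[0.4742 0.0022 0.155 ]
[ 0.4913 -0.0645  0.155 ]
```

Emit:
play_rows --travel '[[0.8,0.5,0],[0.8,0.5,0],[0.8,0.5,0],[0.62,0.56,0],[0,0,0]]' --delta_rot '[[0,0,-0.1],[0,0,0],[0,0,0],[0,0,0],[0,0,0]]' --fingers 0.6

```text
clock: 3.93
ee_pos: [0.4755, 0.0001, 0.2166]
orientation: [[-0.222, 0.975, 0.0], [0.975, 0.222, 0.0], [0.0, 0.001, -1.0]]
force: [0.3, 0.1, 0.2]
width: 0.683
finger_force: 0.0
```

Emit:
play_rows --travel '[[0,0,0.8],[0,0,0.8],[0,0,0.8],[0,0,0.78],[0,0,0]]' --delta_rot '[[0,0,0],[0,0,0],[0,0,0],[0,0,0],[0,0,0]]'

```text
clock: 4.35
ee_pos: [0.4717, -0.0017, 0.1331]
orientation: [[-0.219, 0.976, -0.008], [0.976, 0.219, 0.001], [0.003, -0.007, -1.0]]
force: [-0.2, 0.2, -0.1]
width: 0.602
finger_force: 0.0
```

Emit:
play_rows --travel '[[0,0,0],[0,0,0],[0,0,0],[0,0,0],[0,0,0]]' --delta_rot '[[0,0,0],[0,0,0],[0,0,0],[0,0,0],[0,0,0]]' --fingers 0 --squeeze 40

```text
clock: 4.77
ee_pos: [0.4754, -0.0009, 0.138]
orientation: [[-0.221, 0.975, 0.002], [0.975, 0.221, -0.0], [-0.001, 0.002, -1.0]]
force: [0.2, -0.6, 0.5]
width: 0.283
finger_force: 0.0
```

Emit:
play_rows --travel '[[0,0,0],[0,0,0],[0,0,0],[0,0,0],[0,0,0]]' --delta_rot '[[0,0,0],[0,0,0],[0,0,0],[0,0,0],[0,0,0]]'

```text
clock: 5.18
ee_pos: [0.4753, -0.0008, 0.1373]
orientation: [[-0.221, 0.975, 0.001], [0.975, 0.221, -0.0], [-0.001, 0.001, -1.0]]
force: [0.8, -0.4, 0.9]
width: 0.126
finger_force: 39.9
```

Emit:
play_rows --travel '[[0,0,-0.15],[0,0,-0.2],[0,0,-0.25],[0,0,0],[0,0,0]]' --delta_rot '[[0,0,0],[0,0,0],[0,0,0],[0,0,0],[0,0,0]]'

```text
clock: 5.6
ee_pos: [0.4747, -0.0006, 0.152]
orientation: [[-0.222, 0.975, 0.0], [0.975, 0.222, -0.0], [-0.0, 0.0, -1.0]]
force: [0.1, -0.0, -7.5]
width: 0.125
finger_force: 39.9
```

```bash
cat > weigh.py <<'E'
from h import *
F=[];T=[];E=[]
for i in range(18):
    optics.read_camera("side");s=monitor.state();F.append(s["force"]);T.append(s["wrist_torque"]);E.append(s["effort"])
F=np.array(F)
print("F",F.mean(0).round(2),F.std(0).round(2),"T",np.mean(T,0).round(3),"eff",np.mean(E,0).round(2))
print(s["clock"],s["ee_pos"].round(4),s["orientation"].round(3).tolist(),s["width"],s["finger_force"])
E
python3 weigh.py
```

```text
F [-0.11 -0.28 -6.73] [0.51 0.52 0.45] T [-0.043 -0.102 -0.006] eff [  0.   -28.29 -32.9    0.08   0.06  -0.  ]
6.5 [ 0.4748 -0.0007  0.152 ] [[-0.222, 0.975, -0.0], [0.975, 0.222, 0.0], [0.0, -0.0, -1.0]] 0.11845898708545577 39.89834368228912
```

The first case weighs about 0.69 kg, close to the 0.75 kg maximum. I'll set it down and weigh the other two as the task asks.

Emit:
play_rows --travel '[[0,0,0.25],[0,0,0.2],[0,0,0.1],[0,0,0.04],[0,0,0]]' --delta_rot '[[0,0,0],[0,0,0],[0,0,0],[0,0,0],[0,0,0]]'

```text
clock: 6.92
ee_pos: [0.4748, -0.0005, 0.1372]
orientation: [[-0.221, 0.975, -0.0], [0.975, 0.221, 0.0], [0.0, -0.0, -1.0]]
force: [-0.6, 1.4, -4.0]
width: 0.126
finger_force: 40.0
```

Emit:
play_rows --travel '[[0,0,0],[0,0,0],[0,0,0],[0,0,0],[0,0,0]]' --delta_rot '[[0,0,0],[0,0,0],[0,0,0],[0,0,0],[0,0,0]]' --fingers 0.6

```text
clock: 7.33
ee_pos: [0.4753, -0.0008, 0.1378]
orientation: [[-0.221, 0.975, 0.001], [0.975, 0.221, -0.0], [-0.001, 0.001, -1.0]]
force: [0.1, 0.6, -0.4]
width: 0.445
finger_force: 0.0
```

Emit:
play_rows --travel '[[0,0,-0.6],[0,0,-0.8],[0,0,-0.8],[0,0,-0.8],[0,0,0]]' --delta_rot '[[0,0,0],[0,0,0],[0,0,0],[0,0,0],[0,0,0]]'

```text
clock: 7.75
ee_pos: [0.4773, -0.0013, 0.2168]
orientation: [[-0.221, 0.975, 0.008], [0.975, 0.221, -0.002], [-0.004, 0.008, -1.0]]
force: [1.7, -0.2, 0.6]
width: 0.601
finger_force: 0.0
```

Emit:
play_rows --travel '[[0,0,0],[0,0,0],[0,0,0],[0,0,0],[0,0,0]]' --delta_rot '[[0,0,0.7],[0,0,0.7],[0,0,0.73],[0,0,0],[0,0,0]]'

```text
clock: 8.17
ee_pos: [0.4745, -0.0006, 0.2114]
orientation: [[-0.002, 1.0, -0.001], [1.0, 0.002, 0.0], [0.0, -0.001, -1.0]]
force: [-0.3, -0.2, 0.6]
width: 0.601
finger_force: 0.0
```

Emit:
play_rows --travel '[[0.9,-0.2,0],[0.9,-0.2,0],[0.9,-0.2,0],[0.74,-0.13,0],[0,0,0]]' --delta_rot '[[0,0,0],[0,0,0],[0,0,0],[0,0,0],[0,0,0]]'

```text
clock: 8.58
ee_pos: [0.4557, 0.0875, 0.2117]
orientation: [[-0.005, 1.0, -0.001], [1.0, 0.005, 0.001], [0.001, -0.001, -1.0]]
force: [0.1, 0.7, -0.4]
width: 0.6
finger_force: 0.0
```

```bash
cat > look.py <<'E'
from h import *
import cv2,sys
s=monitor.state();a=optics.read_camera("wrist");cv2.imwrite("pics/"+sys.argv[1],a)
print(s["clock"],s["ee_pos"].round(4),s["orientation"][:2,0].round(3))
for n in("case_a_bar",):
  for d in models.mark_of(n,"wrist"):print(n,round(d["confidence"],2),np.round(d["xy"],1),wbp(d["xy"],.145,s).round(4))
for a in sys.argv[2:]:
  P=eval(a);print(P,wproj(P,s).round(1))
E
python3 look.py w2.png [.458,.1,.155] [.458,.17,.155] [.459,.24,.155] [.494,.347,.155]
```

```text
8.5833 [0.4557 0.0875 0.2117] [-0.005  1.   ]
[0.458, 0.1, 0.155] [326.6 244.2]
[0.458, 0.17, 0.155] [327.3 132.1]
[0.459, 0.24, 0.155] [329.5  21.1]
[0.494, 0.347, 0.155] [ 381.6 -109.7]
```

View pics/w2.png

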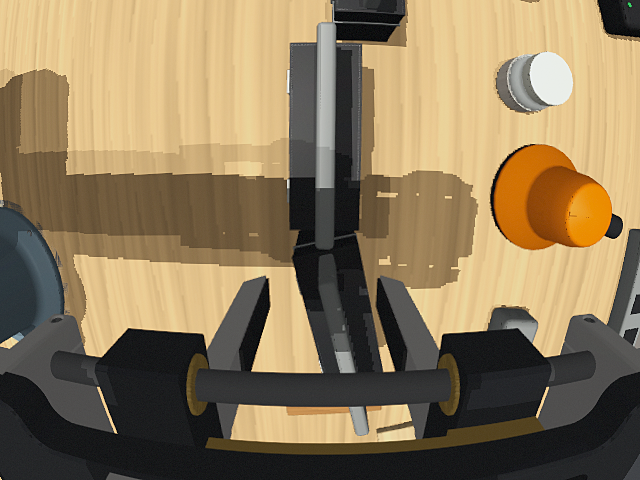

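Case 2's bar runs from (326,22) to (324.5,248), so its centre is about (0.457, 0.168). Case 1 stands upright below it.

Emit:
play_rows --travel '[[0.8,0.04,0],[0.9,0,0],[0.9,0,0],[0.64,0,0],[0,0,0]]' --delta_rot '[[0,0,0],[0,0,0],[0,0,0],[0,0,0],[0,0,0]]'

```text
clock: 9.1
ee_pos: [0.4577, 0.1672, 0.212]
orientation: [[-0.003, 1.0, -0.0], [1.0, 0.003, 0.0], [0.0, -0.0, -1.0]]
force: [0.5, -0.0, -0.6]
width: 0.603
finger_force: 0.0
```

Emit:
play_rows --travel '[[0,0,0.8],[0,0,0.8],[0,0,0.8],[0,0,0.58],[0,0,0]]' --delta_rot '[[0,0,0],[0,0,0],[0,0,0],[0,0,0],[0,0,0]]'

```text
clock: 9.52
ee_pos: [0.4555, 0.1645, 0.1343]
orientation: [[0.001, 1.0, -0.007], [1.0, -0.001, -0.001], [-0.001, -0.007, -1.0]]
force: [-0.7, -0.5, 0.2]
width: 0.6
finger_force: 0.0
```

Emit:
play_rows --travel '[[0,0,0],[0,0,0],[0,0,0],[0,0,0],[0,0,0]]' --delta_rot '[[0,0,0],[0,0,0],[0,0,0],[0,0,0],[0,0,0]]' --fingers 0

```text
clock: 9.93
ee_pos: [0.4581, 0.1663, 0.1386]
orientation: [[-0.0, 1.0, 0.002], [1.0, 0.0, 0.0], [0.0, 0.002, -1.0]]
force: [0.1, -0.8, 0.0]
width: 0.284
finger_force: 0.0
```

Emit:
play_rows --travel '[[0,0,0],[0,0,0],[0,0,0],[0,0,0],[0,0,0]]' --delta_rot '[[0,0,0],[0,0,0],[0,0,0],[0,0,0],[0,0,0]]'

```text
clock: 10.35
ee_pos: [0.4576, 0.1664, 0.1379]
orientation: [[-0.0, 1.0, 0.0], [1.0, 0.0, -0.0], [-0.0, 0.0, -1.0]]
force: [-1.1, -0.2, 1.0]
width: 0.126
finger_force: 40.0
```

Emit:
play_rows --travel '[[0,0,-0.15],[0,0,-0.2],[0,0,-0.25],[0,0,0],[0,0,0]]' --delta_rot '[[0,0,0],[0,0,0],[0,0,0],[0,0,0],[0,0,0]]'

```text
clock: 10.77
ee_pos: [0.4578, 0.1664, 0.1533]
orientation: [[-0.0, 1.0, 0.001], [1.0, 0.0, 0.0], [0.0, 0.001, -1.0]]
force: [-0.3, -0.5, -2.8]
width: 0.126
finger_force: 40.0
```

```bash
python3 weigh.py
```

```text
F [-0.08 -0.05 -2.07] [0.49 0.47 0.57] T [-0.036 -0.069 -0.014] eff [ 0.000e+00 -2.760e+01 -3.076e+01  8.000e-02  1.000e-02  0.000e+00]
11.6667 [0.4575 0.1663 0.1527] [[-0.0, 1.0, 0.0], [1.0, 0.0, 0.0], [0.0, 0.0, -1.0]] 0.12029501914520424 39.997567534446716
```

Emit:
play_rows --travel '[[0,0,0.25],[0,0,0.2],[0,0,0.1],[0,0,0.04],[0,0,0]]' --delta_rot '[[0,0,0],[0,0,0],[0,0,0],[0,0,0],[0,0,0]]'

```text
clock: 12.08
ee_pos: [0.4576, 0.1663, 0.1379]
orientation: [[-0.0, 1.0, -0.0], [1.0, 0.0, -0.0], [-0.0, -0.0, -1.0]]
force: [-0.6, -0.3, 0.4]
width: 0.121
finger_force: 40.0
```

Emit:
play_rows --travel '[[0,0,0],[0,0,0],[0,0,0],[0,0,0],[0,0,0]]' --delta_rot '[[0,0,0],[0,0,0],[0,0,0],[0,0,0],[0,0,0]]' --fingers 0.6

```text
clock: 12.5
ee_pos: [0.4576, 0.1663, 0.1381]
orientation: [[-0.0, 1.0, 0.0], [1.0, 0.0, 0.0], [0.0, 0.0, -1.0]]
force: [0.2, -0.3, 0.2]
width: 0.444
finger_force: 0.0
```

Emit:
play_rows --travel '[[0,0,-0.6],[0,0,-0.8],[0,0,-0.8],[0,0,-0.8],[0,0,0]]' --delta_rot '[[0,0,0],[0,0,0],[0,0,0],[0,0,0],[0,0,0]]'

```text
clock: 12.92
ee_pos: [0.46, 0.1667, 0.2174]
orientation: [[-0.0, 1.0, 0.008], [1.0, 0.0, 0.001], [0.001, 0.008, -1.0]]
force: [1.3, 0.1, 1.0]
width: 0.599
finger_force: 0.0
```

Case 2 weighs about 0.21 kg. Next is case 3.

Emit:
play_rows --travel '[[0.98,0.35,0],[0.98,0.35,0],[0.98,0.35,0],[0.98,0.35,0],[0,0,0]]' --delta_rot '[[0,0,0],[0,0,0],[0,0,0],[0,0,0],[0,0,0]]'

```text
clock: 13.33
ee_pos: [0.4928, 0.2671, 0.2117]
orientation: [[-0.003, 1.0, -0.001], [1.0, 0.003, 0.001], [0.001, -0.001, -1.0]]
force: [-0.5, 0.6, -0.1]
width: 0.6
finger_force: 0.0
```

```bash
python3 look.py w3.png [.493,.278,.155] [.494,.347,.155] [.495,.415,.155]
python3 - <<'E'
import cv2
a=cv2.cvtColor(cv2.imread("pics/w3.png"),cv2.COLOR_BGR2GRAY)
for r in(40,80,130,180,220,240):print(r,a[r,308:344].tolist())
E
```

```text
13.3333 [0.4928 0.2671 0.2117] [-0.003  1.   ]
case_a_bar 0.67 [324.8 136.7] [0.4938 0.3468 0.145 ]
case_a_bar 0.19 [473.2 120.2] [0.5917 0.3619 0.145 ]
[0.493, 0.278, 0.155] [323.2 246.6]
[0.494, 0.347, 0.155] [325.2 136.3]
[0.495, 0.415, 0.155] [327.1  27.8]
40 [199, 197, 196, 200, 131, 126, 151, 167, 159, 188, 187, 183, 181, 179, 178, 176, 174, 173, 171, 170, 155, 140, 128, 69, 161, 197, 196, 191, 185, 184, 186, 185, 184, 182, 184, 187]
80 [82, 82, 79, 68, 87, 139, 154, 166, 159, 191, 184, 181, 180, 178, 176, 175, 172, 171, 172, 166, 153, 140, 126, 88, 39, 31, 34, 35, 33, 34, 35, 37, 36, 35, 36, 34]
130 [86, 86, 76, 65, 102, 137, 155, 167, 179, 186, 181, 178, 177, 175, 174, 171, 171, 169, 170, 163, 150, 138, 121, 77, 28, 32, 37, 35, 36, 34, 34, 37, 35, 35, 35, 35]
180 [70, 68, 67, 59, 95, 126, 139, 148, 159, 163, 158, 156, 155, 152, 150, 149, 145, 145, 143, 135, 126, 113, 96, 40, 10, 34, 31, 34, 34, 36, 30, 34, 33, 36, 35, 32]
220 [17, 21, 20, 10, 90, 134, 144, 151, 161, 165, 160, 158, 158, 155, 153, 152, 149, 148, 143, 135, 124, 111, 87, 18, 15, 18, 19, 19, 16, 21, 20, 20, 20, 17, 17, 18]
240 [14, 17, 16, 7, 57, 62, 63, 66, 67, 70, 64, 66, 68, 67, 69, 64, 70, 69, 69, 65, 63, 59, 56, 76, 87, 83, 80, 82, 81, 82, 80, 88, 85, 84, 80, 83]
```

View pics/w3.png

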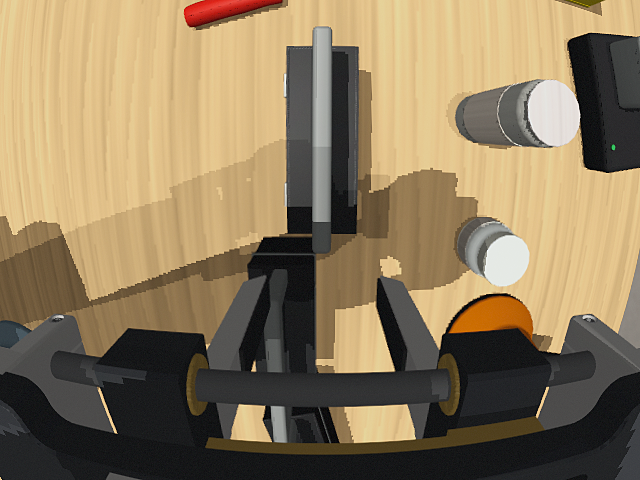

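Case 3's bar runs from (322,27) to (321,251), so its centre is about (0.492, 0.345).

Emit:
play_rows --travel '[[0.8,-0.04,0],[0.9,0,0],[0.8,0,0],[0.62,0,0],[0,0,0]]' --delta_rot '[[0,0,0],[0,0,0],[0,0,0],[0,0,0],[0,0,0]]'

```text
clock: 13.85
ee_pos: [0.491, 0.3434, 0.2125]
orientation: [[-0.002, 1.0, -0.0], [1.0, 0.002, 0.0], [0.0, -0.0, -1.0]]
force: [0.3, 0.0, 0.9]
width: 0.601
finger_force: 0.0
```

Emit:
play_rows --travel '[[0,0,0.8],[0,0,0.8],[0,0,0.8],[0,0,0.58],[0,0,0]]' --delta_rot '[[0,0,0],[0,0,0],[0,0,0],[0,0,0],[0,0,0]]'

```text
clock: 14.27
ee_pos: [0.4892, 0.34, 0.1344]
orientation: [[0.001, 1.0, -0.007], [1.0, -0.001, -0.003], [-0.003, -0.007, -1.0]]
force: [-0.7, -0.4, -0.4]
width: 0.6
finger_force: 0.0
```

Emit:
play_rows --travel '[[0,0,0],[0,0,0],[0,0,0],[0,0,0],[0,0,0]]' --delta_rot '[[0,0,0],[0,0,0],[0,0,0],[0,0,0],[0,0,0]]' --fingers 0

```text
clock: 14.68
ee_pos: [0.492, 0.3425, 0.1395]
orientation: [[-0.0, 1.0, 0.002], [1.0, 0.0, 0.001], [0.001, 0.002, -1.0]]
force: [-0.3, -0.6, -0.1]
width: 0.282
finger_force: 0.0
```

Emit:
play_rows --travel '[[0,0,0],[0,0,0],[0,0,0],[0,0,0],[0,0,0]]' --delta_rot '[[0,0,0],[0,0,0],[0,0,0],[0,0,0],[0,0,0]]'

```text
clock: 15.1
ee_pos: [0.4918, 0.3424, 0.1388]
orientation: [[-0.0, 1.0, 0.001], [1.0, 0.0, 0.0], [0.0, 0.001, -1.0]]
force: [1.2, -0.2, 0.7]
width: 0.125
finger_force: 40.0
```

Emit:
play_rows --travel '[[0,0,-0.15],[0,0,-0.2],[0,0,-0.25],[0,0,0],[0,0,0]]' --delta_rot '[[0,0,0],[0,0,0],[0,0,0],[0,0,0],[0,0,0]]'

```text
clock: 15.52
ee_pos: [0.4916, 0.3424, 0.1538]
orientation: [[-0.0, 1.0, 0.001], [1.0, 0.0, 0.0], [0.0, 0.001, -1.0]]
force: [-0.1, 0.7, -3.5]
width: 0.126
finger_force: 40.0
```

```bash
python3 weigh.py
```

```text
F [-0.08 -0.1  -4.98] [0.48 0.53 0.5 ] T [-0.045 -0.066  0.011] eff [ 0.000e+00 -4.044e+01 -3.217e+01  8.000e-02 -2.000e-02  0.000e+00]
16.4167 [0.4915 0.3423 0.1535] [[-0.0, 1.0, 0.0], [1.0, 0.0, 0.0], [0.0, 0.0, -1.0]] 0.12238664124449485 39.998618960380554
```

Emit:
play_rows --travel '[[0,0,0.25],[0,0,0.2],[0,0,0.1],[0,0,0.04],[0,0,0]]' --delta_rot '[[0,0,0],[0,0,0],[0,0,0],[0,0,0],[0,0,0]]'

```text
clock: 16.83
ee_pos: [0.4917, 0.3422, 0.1388]
orientation: [[-0.0, 1.0, 0.0], [1.0, 0.0, -0.0], [-0.0, 0.0, -1.0]]
force: [-0.7, -1.9, -2.7]
width: 0.126
finger_force: 40.0
```

Emit:
play_rows --travel '[[0,0,0],[0,0,0],[0,0,0],[0,0,0],[0,0,0]]' --delta_rot '[[0,0,0],[0,0,0],[0,0,0],[0,0,0],[0,0,0]]' --fingers 0.6

```text
clock: 17.25
ee_pos: [0.4917, 0.3426, 0.1391]
orientation: [[-0.0, 1.0, 0.001], [1.0, 0.0, 0.0], [0.0, 0.001, -1.0]]
force: [-0.2, 0.8, -0.5]
width: 0.443
finger_force: 0.0
```

Emit:
play_rows --travel '[[0,0,-0.6],[0,0,-0.8],[0,0,-0.8],[0,0,-0.8],[0,0,0]]' --delta_rot '[[0,0,0],[0,0,0],[0,0,0],[0,0,0],[0,0,0]]'

```text
clock: 17.67
ee_pos: [0.4938, 0.3435, 0.2187]
orientation: [[-0.0, 1.0, 0.008], [1.0, 0.0, 0.004], [0.004, 0.008, -1.0]]
force: [0.2, 0.4, 0.8]
width: 0.602
finger_force: 0.0
```

Case 3 weighs about 0.51 kg, so case 1 is the heaviest. I'll return to it.

Emit:
play_rows --travel '[[-0.9,-0.05,0],[-1,-0.05,0],[-1,-0.05,0],[-1,-0.05,0],[-1,-0.05,0]]' --delta_rot '[[0,0,0],[0,0,0],[0,0,0],[0,0,0],[0,0,0]]'

```text
clock: 18.08
ee_pos: [0.4846, 0.2187, 0.2124]
orientation: [[-0.001, 1.0, -0.001], [1.0, 0.001, -0.0], [-0.0, -0.001, -1.0]]
force: [0.9, 1.1, 1.1]
width: 0.598
finger_force: 0.0
```

Emit:
play_rows --travel '[[-1,-0.05,0],[-1,-0.05,0],[-1,-0.05,0],[-1,-0.05,0],[-1,-0.05,0]]' --delta_rot '[[0,0,0],[0,0,0],[0,0,0],[0,0,0],[0,0,0]]'

```text
clock: 18.5
ee_pos: [0.4783, 0.0937, 0.2125]
orientation: [[-0.0, 1.0, -0.001], [1.0, 0.0, 0.0], [0.0, -0.001, -1.0]]
force: [0.4, 0.1, 0.7]
width: 0.602
finger_force: 0.0
```

Emit:
play_rows --travel '[[-1,-0.05,0],[-1,-0.05,0],[-1,-0.05,0],[-0.84,-0.02,0],[0,0,0]]' --delta_rot '[[0,0,0],[0,0,0],[0,0,0],[0,0,0],[0,0,0]]'

```text
clock: 18.92
ee_pos: [0.4744, -0.0037, 0.2127]
orientation: [[0.004, 1.0, -0.001], [1.0, -0.004, -0.001], [-0.001, -0.001, -1.0]]
force: [-0.2, 0.3, 0.5]
width: 0.599
finger_force: 0.0
```

Emit:
play_rows --travel '[[0,0,0],[0,0,0],[0,0,0],[0,0,0],[0,0,0]]' --delta_rot '[[0,0,-0.7],[0,0,-0.7],[0,0,-0.73],[0,0,0],[0,0,0]]'

```text
clock: 19.33
ee_pos: [0.4746, -0.0005, 0.213]
orientation: [[-0.22, 0.975, -0.001], [0.975, 0.22, 0.0], [0.001, -0.001, -1.0]]
force: [-0.2, -0.5, 0.2]
width: 0.599
finger_force: 0.0
```

Emit:
play_rows --travel '[[0.06,0.02,0.8],[0,0,0.8],[0,0,0.8],[0,0,0.62],[0,0,0]]' --delta_rot '[[0,0,0],[0,0,0],[0,0,0],[0,0,0],[0,0,0]]'

```text
clock: 19.75
ee_pos: [0.4724, 0.0014, 0.1345]
orientation: [[-0.22, 0.975, -0.007], [0.975, 0.22, 0.002], [0.003, -0.006, -1.0]]
force: [-0.0, -0.4, -0.6]
width: 0.598
finger_force: 0.0
```

Emit:
play_rows --travel '[[0,0,0],[0,0,0],[0,0,0],[0,0,0],[0,0,0]]' --delta_rot '[[0,0,0],[0,0,0],[0,0,0],[0,0,0],[0,0,0]]' --fingers 0 --squeeze 55

```text
clock: 20.17
ee_pos: [0.4756, 0.0003, 0.1392]
orientation: [[-0.221, 0.975, 0.002], [0.975, 0.221, -0.0], [-0.001, 0.002, -1.0]]
force: [0.2, 1.0, -0.1]
width: 0.281
finger_force: 0.0
```

Emit:
play_rows --travel '[[0,0,0],[0,0,0],[0,0,0],[0,0,0],[0,0,0]]' --delta_rot '[[0,0,0],[0,0,0],[0,0,0],[0,0,0],[0,0,0]]'

```text
clock: 20.58
ee_pos: [0.4749, 0.0003, 0.1385]
orientation: [[-0.222, 0.975, -0.0], [0.975, 0.222, -0.0], [-0.0, -0.0, -1.0]]
force: [-1.6, -0.1, 3.1]
width: 0.122
finger_force: 55.0
```

Emit:
play_rows --travel '[[0,0,-0.2],[0,0,-0.4],[0,0,-0.5],[0,0,-0.5],[0,0,-0.5]]' --delta_rot '[[0,0,0],[0,0,0],[0,0,0],[0,0,0],[0,0,0]]'

```text
clock: 21.0
ee_pos: [0.4742, 0.0007, 0.1906]
orientation: [[-0.221, 0.975, -0.002], [0.975, 0.221, 0.001], [0.001, -0.002, -1.0]]
force: [-0.6, -0.1, -6.5]
width: 0.123
finger_force: 55.0
```

Emit:
play_rows --travel '[[0,-0.1,-0.5],[0,-0.3,-0.5],[0,-0.4,-0.34],[0,-0.4,-0.2],[0,-0.4,0]]' --delta_rot '[[0,0,0],[0,0,0],[0,0,0],[0,0,0],[0,0,0]]'

```text
clock: 21.42
ee_pos: [0.4357, -0.0085, 0.2302]
orientation: [[-0.222, 0.975, 0.001], [0.975, 0.222, -0.0], [-0.0, 0.001, -1.0]]
force: [0.7, -0.6, -6.2]
width: 0.121
finger_force: 55.0
```

Emit:
play_rows --travel '[[-0.1,-0.3,0],[-0.3,-0.05,0],[-0.5,0,0],[-0.7,0,0],[-0.8,0,0]]' --delta_rot '[[0,0,0],[0,0,0],[0,0,0],[0,0,0],[0,0,0]]'

```text
clock: 21.83
ee_pos: [0.4407, -0.0695, 0.2287]
orientation: [[-0.222, 0.975, -0.0], [0.975, 0.222, 0.001], [0.001, -0.0, -1.0]]
force: [-0.3, 0.7, -6.7]
width: 0.127
finger_force: 55.0
```

Emit:
play_rows --travel '[[-0.9,0,0],[-0.9,0,0],[-0.9,0,0],[-0.9,0,0],[-0.9,0,0]]' --delta_rot '[[0,0,0],[0,0,0],[0,0,0],[0,0,0],[0,0,0]]'

```text
clock: 22.25
ee_pos: [0.4656, -0.1803, 0.2285]
orientation: [[-0.221, 0.975, -0.001], [0.975, 0.221, 0.001], [0.001, -0.001, -1.0]]
force: [0.1, 0.9, -6.9]
width: 0.123
finger_force: 55.0
```

Emit:
play_rows --travel '[[-0.9,0,0],[-0.9,0,0],[-0.9,0,0],[-0.9,0,0],[-0.7,0,0]]' --delta_rot '[[0,0,0],[0,0,0],[0,0,0],[0,0,0],[0,0,0]]'

```text
clock: 22.67
ee_pos: [0.4894, -0.2858, 0.2282]
orientation: [[-0.22, 0.975, -0.001], [0.975, 0.22, 0.0], [0.0, -0.001, -1.0]]
force: [0.1, 0.8, -7.3]
width: 0.125
finger_force: 55.0
```

Emit:
play_rows --travel '[[-0.4,0,0],[-0.2,0,0],[0,0,0],[0,0,0],[0,0,0]]' --delta_rot '[[0,0,0],[0,0,0],[0,0,0],[0,0,0],[0,0,0]]'

```text
clock: 23.08
ee_pos: [0.4926, -0.2971, 0.229]
orientation: [[-0.222, 0.975, -0.0], [0.975, 0.222, 0.001], [0.001, -0.0, -1.0]]
force: [-0.3, 0.7, -6.3]
width: 0.122
finger_force: 55.0
```

Run:
```python
from h import *
import cv2
s=monitor.state();print(s["clock"],s["ee_pos"].round(4),s["force"].round(1))
a=optics.read_camera("scene");b=optics.read_camera("side")
a=cv2.resize(a[260:400,110:270],None,fx=4,fy=4,interpolation=cv2.INTER_CUBIC)
b=cv2.resize(b[100:240,290:450],None,fx=4,fy=4,interpolation=cv2.INTER_CUBIC)
cv2.imwrite("pics/s2.png",cv2.resize(np.hstack([a,b]),(800,350)));cv2.imwrite("pics/s2full.png",a)
```

```text
23.0833 [ 0.4926 -0.2971  0.229 ] [-0.3  0.7 -6.3]
```

View pics/s2.png

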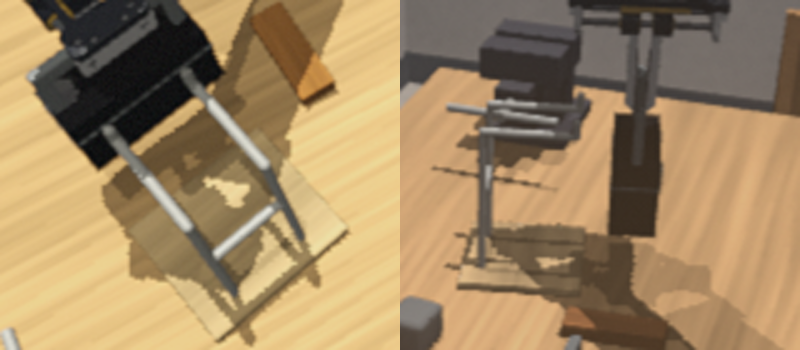

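The left half shows the held case just in front of the prong tips, which are at (110,132) and (190,77). Its lower front edge runs from (97,165) to (222,75). I'll check the lateral centring.

Run:
```python
from h import *
f=lambda p:(p[0]/2.5+110-.4,p[1]/2.5+260-.4)
x=np.array([.975,.222,0]);y=np.array([-.222,.975,0]);O=np.array([.605,-.275,0])
for n,p,z in(("L",(97,165),.0905),("R",(222,75),.0905),("tipL",(110,131),.215),("tipR",(190,77),.215),("bendL",(190,228),.2),("bendR",(268,165),.2)):
  P=bp(f(p),z);d=P-O;print(n,P.round(4),"hx,hy",(d@x).round(4),(d@y).round(4))
```

```text
L [ 0.5277 -0.3562  0.0905] hx,hy -0.0934 -0.0621
R [ 0.5015 -0.2161  0.0905] hx,hy -0.0878 0.0804
tipL [ 0.5728 -0.3208  0.215 ] hx,hy -0.0416 -0.0375
tipR [ 0.5606 -0.2422  0.215 ] hx,hy -0.036 0.0419
bendL [ 0.6819 -0.2965  0.2   ] hx,hy 0.0702 -0.038
bendR [ 0.6646 -0.2177  0.2   ] hx,hy 0.0708 0.0427
```

Emit:
play_rows --travel '[[-0.1,0.1,0],[-0.1,0.2,0],[0,0.4,0],[0,0.4,0],[0,0.4,0]]' --delta_rot '[[0,0,0],[0,0,0],[0,0,0],[0,0,0],[0,0,0]]'

```text
clock: 23.6
ee_pos: [0.5317, -0.2943, 0.2292]
orientation: [[-0.222, 0.975, 0.0], [0.975, 0.222, 0.0], [0.0, 0.0, -1.0]]
force: [-0.1, 0.5, -6.9]
width: 0.121
finger_force: 55.0
```

Emit:
play_rows --travel '[[0,0.4,0],[0,0.3,0],[0,0.2,0],[0,0.1,0],[0,0,0]]' --delta_rot '[[0,0,0],[0,0,0],[0,0,0],[0,0,0],[0,0,0]]'

```text
clock: 24.02
ee_pos: [0.5553, -0.2889, 0.229]
orientation: [[-0.222, 0.975, -0.0], [0.975, 0.222, 0.0], [0.0, -0.0, -1.0]]
force: [-0.2, 0.4, -7.1]
width: 0.124
finger_force: 55.0
```

Run:
```python
from h import *
import cv2
s=monitor.state();print(s["clock"],s["ee_pos"].round(4),s["force"].round(1),s["wrist_torque"].round(2))
a=optics.read_camera("scene");b=optics.read_camera("side")
a=cv2.resize(a[280:380,120:220],(400,400),interpolation=cv2.INTER_CUBIC)
b=cv2.resize(b[110:210,300:400],(400,400),interpolation=cv2.INTER_CUBIC)
cv2.imwrite("pics/s3.png",np.hstack([a,b]))
```

```text
24.0167 [ 0.5553 -0.2889  0.229 ] [-0.2  0.4 -7.1] [-0.13 -0.11 -0.06]
```

View pics/s3.png

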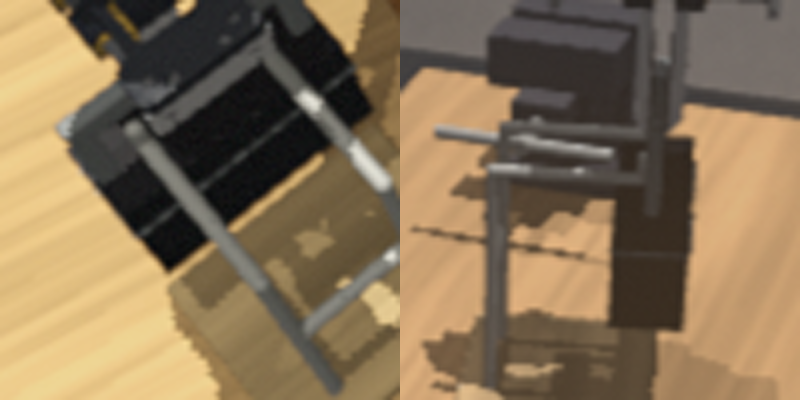

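The prongs now run between the bar and the case top, with the bar roughly over the tips and no contact force. I'll continue inserting, then lower.

Emit:
play_rows --travel '[[0,0.3,0],[0,0.5,0],[0,0.6,0],[0,0.6,0],[0,0.3,0]]' --delta_rot '[[0,0,0],[0,0,0],[0,0,0],[0,0,0],[0,0,0]]'

```text
clock: 24.53
ee_pos: [0.6123, -0.276, 0.2293]
orientation: [[-0.222, 0.975, 0.001], [0.975, 0.222, 0.0], [-0.0, 0.001, -1.0]]
force: [-0.7, 0.5, -6.2]
width: 0.126
finger_force: 55.0
```

Emit:
play_rows --travel '[[0,0,0.2],[0,0,0.25],[0,0,0.25],[0,0,0.1],[0,0,0]]' --delta_rot '[[0,0,0],[0,0,0],[0,0,0],[0,0,0],[0,0,0]]'

```text
clock: 24.95
ee_pos: [0.6096, -0.2761, 0.2073]
orientation: [[-0.221, 0.975, -0.003], [0.975, 0.221, 0.002], [0.002, -0.002, -1.0]]
force: [-0.4, 0.3, -7.5]
width: 0.123
finger_force: 55.0
```

Emit:
play_rows --travel '[[0,0,0.1],[0,0,0.06],[0,0,0.04],[0,0,0],[0,0,0]]' --delta_rot '[[0,0,0],[0,0,0],[0,0,0],[0,0,0],[0,0,0]]'

```text
clock: 25.37
ee_pos: [0.6109, -0.2764, 0.2044]
orientation: [[-0.221, 0.975, 0.0], [0.975, 0.221, -0.0], [-0.0, 0.0, -1.0]]
force: [-0.2, -0.2, -7.5]
width: 0.122
finger_force: 55.0
```

Emit:
play_rows --travel '[[0,0,0.04],[0,0,0.04],[0,0,0],[0,0,0],[0,0,0]]' --delta_rot '[[0,0,0],[0,0,0],[0,0,0],[0,0,0],[0,0,0]]'

```text
clock: 25.78
ee_pos: [0.6111, -0.2766, 0.2033]
orientation: [[-0.221, 0.975, 0.001], [0.975, 0.221, -0.001], [-0.001, 0.001, -1.0]]
force: [-2.1, 2.1, -0.3]
width: 0.12
finger_force: 55.0
```

Emit:
play_rows --travel '[[0,0,0.04],[0,0,0],[0,0,0],[0,0,0],[0,0,0]]' --delta_rot '[[0,0,0],[0,0,0],[0,0,0],[0,0,0],[0,0,0]]'

```text
clock: 26.2
ee_pos: [0.6112, -0.2766, 0.2033]
orientation: [[-0.222, 0.975, 0.001], [0.975, 0.222, -0.001], [-0.001, 0.001, -1.0]]
force: [-4.4, 1.8, 5.1]
width: 0.125
finger_force: 55.0
```

Emit:
play_rows --travel '[[0,0,-0.05],[0,0,0],[0,0,0],[0,0,0],[0,0,0]]' --delta_rot '[[0,0,0],[0,0,0],[0,0,0],[0,0,0],[0,0,0]]'

```text
clock: 26.62
ee_pos: [0.6111, -0.2766, 0.2033]
orientation: [[-0.221, 0.975, 0.001], [0.975, 0.221, -0.001], [-0.001, 0.001, -1.0]]
force: [-2.5, 3.1, 4.8]
width: 0.124
finger_force: 55.0
```

Emit:
play_rows --travel '[[0,0,0],[0,0,0],[0,0,0],[0,0,0],[0,0,0]]' --delta_rot '[[0,0,0],[0,0,0],[0,0,0],[0,0,0],[0,0,0]]' --fingers 0.5

```text
clock: 27.03
ee_pos: [0.6109, -0.2764, 0.2021]
orientation: [[-0.221, 0.975, -0.0], [0.975, 0.221, 0.0], [0.0, -0.0, -1.0]]
force: [0.4, 0.6, -0.4]
width: 0.439
finger_force: 0.0
```

Emit:
play_rows --travel '[[0,0,-0.2],[0,0,-0.4],[0,0,-0.6],[0,0,-0.8],[0,0,-0.8]]' --delta_rot '[[0,0,0],[0,0,0],[0,0,0],[0,0,0],[0,0,0]]'

```text
clock: 27.45
ee_pos: [0.6108, -0.2763, 0.2739]
orientation: [[-0.221, 0.975, 0.0], [0.975, 0.221, -0.0], [-0.0, 0.0, -1.0]]
force: [1.0, 0.7, 0.6]
width: 0.502
finger_force: 0.0
```

Emit:
play_rows --travel '[[0,0,-0.8],[0,-0.6,-0.8],[0,-0.8,-0.8],[0,-0.8,-0.4],[0,-0.8,0]]' --delta_rot '[[0,0,0],[0,0,0],[0,0,0],[0,0,0],[0,0,0]]'

```text
clock: 27.87
ee_pos: [0.5381, -0.2938, 0.3475]
orientation: [[-0.222, 0.975, 0.006], [0.975, 0.222, -0.005], [-0.006, 0.005, -1.0]]
force: [-0.1, -0.2, -0.6]
width: 0.5
finger_force: 0.0
```

Emit:
play_rows --travel '[[0,-0.8,0],[0,-0.8,0],[0,-0.8,0],[0,-0.5,0],[0,0,0]]' --delta_rot '[[0,0,0],[0,0,0],[0,0,0],[0,0,0],[0,0,0]]'

```text
clock: 28.28
ee_pos: [0.4658, -0.3097, 0.3437]
orientation: [[-0.22, 0.976, 0.001], [0.976, 0.22, -0.001], [-0.002, 0.001, -1.0]]
force: [0.1, -0.1, -0.3]
width: 0.498
finger_force: 0.0
```

Run:
```python
from h import *
import cv2
s=monitor.state();print(s["clock"],s["ee_pos"].round(4),s["force"].round(1))
a=optics.read_camera("scene");b=optics.read_camera("side")
a=cv2.resize(a[150:400,130:430],(480,400),interpolation=cv2.INTER_CUBIC)
b=cv2.resize(b[100:350,220:420],(320,400),interpolation=cv2.INTER_CUBIC)
cv2.imwrite("pics/s4.png",np.hstack([a,b]))
```

```text
28.2833 [ 0.4658 -0.3097  0.3437] [ 0.1 -0.1 -0.3]
```

View pics/s4.png

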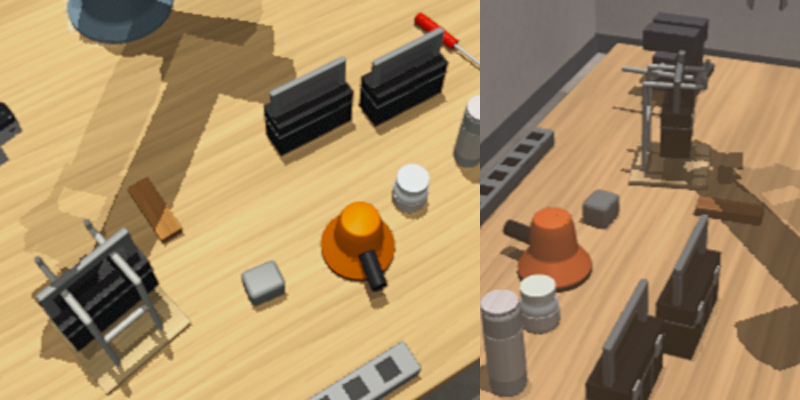

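The case hangs on both prongs, with its bar at about (85,265) in the left half. The other two cases stand upright where they were, the bystanders haven't moved, and the gripper is clear.

```bash
python3 -c "
from rig import ticket
print(ticket.sign_off())"
```

```text
the job is handed in; nothing more can be done
None
```

I weighed all three cases by their handles (about 0.69, 0.21 and 0.51 kg) and hung the heaviest, the one nearest the hanger, on both prongs; the other two stand upright where they were, and I handed the job in at about 28 s of the 72 s.

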